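# Shut and latch the instrument steriliser

## Robot

A 6-joint arm with a two-finger parallel gripper is mounted at the origin on the work surface. World frame = base frame: x ahead of the robot, y to its left, z up, the work surface at z = 0. Lengths are in m, angles in rad, forces in N, time in s.
With the tool pointing down it reaches from about 0.35 to 0.775 m from the base axis. Payload 7.3 kg.
Tool frame: the origin (TCP) lies at the very end of the fingers, on their centre line; the grasp point (between the pads) lies 19 mm behind it; z points along the fingers, y is the line along which they close (so a half turn about z gives the same grasp; the last joint's range is limited). The gripper opens to 92 mm and grips with 3 to 60 N. Pads are 19 mm wide; open, the fingers measure 130 mm over their backs; the gripper's body (75 mm by 190 mm) begins 47 mm behind the grasp point.
Start: joints at [1.158, 0.342, 1.524, -0, 1.275, -0.146], TCP at [0.138, 0.506, 0.227] pointing down, gripper open.
Joint ranges: [-2.53, 2.53], [-0.77, 2.02], [0.04, 2.7], [-1, 4.14], [0.28, 2.66], [-3.11, 3.11]. Speed limits (rad/s): [2.57, 2.57, 3.14, 3.14, 3.14, 3.14].

## Interface

Orientations are given as [roll, pitch, yaw] about the fixed x, y, z axes, in that order (R = Rz(yaw) Ry(pitch) Rx(roll)).
In Python, from cell import robot gives the robot as it stands. The module is installed in compiled form; this text tells all that it offers.
- The arm moves only by the tool arm_command, never from a script. Its argument "moves" is a list of rows, each a list of 3 entries, a list of its own where there are three numbers: the shift along the tool's x, y, z in m, then the turn, a rotation vector about the tool's x, y, z in rad, then the finger opening in m, from 0 to 0.0918. In form: [[[dx, dy, dz], [ax, ay, az], claw], ...]. A call has exactly 5 rows; each row is the pose to reach, as a shift and turn from the pose commanded when the call began, along the tool's axes at that moment; what a row does not reach only later rows make up. A row lasts 1/10 s, in which the tool goes at most 50 mm and 8.59 degrees, less where a joint would pass 70% of its speed; a pose out of reach is approached as far as the arm can. A call with a gripper value outside its range is refused whole. The fingers move at their own pace and stop on an object; "squeeze" is the grip in N (left out, the last holds). Time passes only in rows, so rows that repeat a pose let the fingers close, or fill a call up. It gives the time, the measured TCP pose, the force, the opening and the grip force at its end, in the units of the state.
- robot.observe(): the state, without advancing time (a new reading comes with each control period).
- robot.read_camera(name): name is "side" or "top"; returns the picture (420x560x3 uint8, red, green, blue); there is no depth.
- robot.camera_model(name): a dict with "fx", "fy", "cx", "cy" (pixels), "k1" (the pictures are not rectified: a ray, as slopes to the right and down, at radius r is drawn at 1 + k1 r^2 times it, then the intrinsics apply), "R" (3x3) and "t" (3): a world point X has camera coordinates R X + t. Camera axes: x right, y down, z forward; pixel columns grow to the right and rows downward; lengths in m; the calibration is good to about 2 mm. A picture is of the moment at which its call begins. camera_model takes no time and is no camera call.
- robot.hand_in(): hands the job in; it is judged then, once.
The state is a dict: "time": time; "qpos": joint angles; "qvel": joint speeds; "joint_efforts": joint torques, N m; "tool_pos": TCP position; "tool_rot": TCP orientation; "contact_force": force on the tool from outside, world axes, zero at the start; "torque": the same for the moment, N m; "opening": finger opening in m; "grip_force": force on a finger pad.
Only numpy, scipy, OpenCV 4.12 (cv2) and the standard library are available. Lean on these libraries where they do the work, as an engineer would, in place of code of your own. Each camera call takes 0.05 s, during which the arm holds its last target. There are 200 camera calls.

## Task

The nail studio's small instrument steriliser stands open with its tray of tools pulled out. With the door still wide open, slide the tray fully home; then swing the door to and press it near its free edge, gently and without slamming, until the sprung latch rides over the strike and snaps in, so that the door stays shut when you let go. Never lean on the tray or the door with more than about 25 N, and leave the bottles and other things around it undisturbed.

Things in the scene. Friction and masses are not known exactly. Their poses are not given: they have to be found in the camera images.
- steriliser: White steel cabinet with a clear top, 200 deep (x) x 250 wide (y) x 150 mm high, fixed to the table. Origin: centre of its underside. Its open front is the plane x = -100 mm of its own frame and faces its own -x; +y is the hinge side, -y the latch side.
- tray (a joint): Steel pull-out tray in the cabinet, in m: 0 = fully home against its end stop, 0.1 = pulled out to the front (the cabinet's own -x). Stays where it is left, slides with about 2 N of friction. Its front is a plain upright plate 186 wide x 95 mm high (30 to 125 mm above the table); at 0 the plate stands 1 mm proud of the cabinet's front.
- tray_front (a point): Middle of the top edge of the tray's front plate, on its outer face, 125 mm above the table. Moves with the tray. Axes as the cabinet's.
- door (a joint): White door on an upright hinge at the cabinet's +y side, in rad: 0 = nominally shut (inner face 12 mm off the cabinet's front), grows as the free edge swings out to the cabinet's own -x; 1.57 = straight out, 1.85 = stop. Panel 225 mm from hinge axis to free edge, 12 mm thick, from 12 to 150 mm above the table. Under 1 N of friction at the edge. Latched, it rests between -0.045 and 0.045, as the strike is set; unlatched it springs back 15 mm or so.
- door_hinge (a point): On the door's hinge axis, at the middle of its thickness, 150 mm above the table (level with the door's top). Turns with the door: its own -y points along the door from hinge to free edge, its own -x is the outward normal of the door's outer face (the face is 6 mm from the axis).
- door_edge (a point): Top corner of the door's free edge on its outer face, 150 mm above the table, 225 mm from the hinge axis. Axes as door_hinge.
- bolt (a joint): Sprung latch bolt, bevelled on its inner face, in the door's free edge, 58 mm above the table, in m: 0 = fully out (8 mm out of the edge), grows as it is pressed into the door, 0.0075 = fully in. It must end out, behind the round lip of the strike, a steel bracket 38 to 78 mm above the table on the cabinet's latch side. The strike is adjustable 9 mm either way along the cabinet's x: where the bolt catches is not known beforehand.
- ejector (a joint): Sprung steel pin, 8 mm across, on the strike bracket, just inside the cabinet at the latch side, that pushes the shut door outwards: in m, 0 = out (door away from it), grows as the door presses it in; about 13.5 mm when the door rests latched, 15.5 mm when the door is against the rubber stop. Push about 1.5 N at first, 4.5 N latched.
- door_knob (a point): Middle of the outer end of a round steel knob, 22 mm across, that sticks out 26 mm low on the door's outer face, 58 mm above the table and 185 mm from the hinge axis. Axes as door_hinge. Feel of the door: over its last 20 mm of travel at the free edge the ejector and the bolt push back, at most 6 to 11 N at the edge (more if pushed nearer the hinge); when the bolt snaps out it eases, and 2 mm further a firm rubber stop ends the travel.
- polish_a: Small clear nail-polish bottle with a black cap, 32 mm across, 78 mm high, in front of the cabinet beyond the door's sweep; a loose bystander, to be left alone. Origin: centre of its underside.
- polish_b: White nail-polish bottle, 34 mm across, 85 mm high, in front of the cabinet's latch corner beyond the door's sweep; a loose bystander, to be left alone. Origin: centre of its underside.
- polish_c: Black nail-polish bottle with a brass cap, 32 mm across, 75 mm high, beside the cabinet's hinge side; a loose bystander, to be left alone. Origin: centre of its underside.
- jar_gel: Low jar with a black lid, 52 mm across, 35 mm high; a loose bystander, to be left alone. Origin: centre of its underside.
- brush_cup: Empty white ceramic cup, 72 mm across, 95 mm high; a loose bystander, to be left alone. Origin: centre of its underside.
- buffer: Grey buffing block, 95 x 26 x 26 mm; a loose bystander, to be left alone. Origin: centre of its underside.
- powder_brush: Brush lying down, 160 mm long; a loose bystander, to be left alone. Origin: centre of its underside.

How it is judged:
By the outcome, as a careful person would: the job done as asked, in the order asked, and still so for the second after the job is handed in, with the robot touching nothing.
It also fails if it takes over 54 s, if anything falls off the work surface, if the arm or the gripper's body presses on something with over 40 N, if the wrist force passes 120 N, or if a joint passes its speed limit or range.

## Working session

There is one attempt and no reset: what is moved stays moved. The work goes in short steps, Python scripts to look and compute and a tool call to move; the robot and the scene stay as the last step left them, time stands still between calls to the robot, and variables do not carry over. Pictures are saved under pics/ and viewed, at most 10 in all, crops included, and the job is handed in when it is done.

Besides the shell and the picture viewer there is one more tool, called by a JSON object that holds its "fn" and its "kwargs", one argument or row to a line. arm_command: Moves the arm, as the interface text tells. Its arguments: {"type":"object","properties":{"moves":{"type":"array"},"squeeze":{"type":"number"}},"required":["moves"]}

```bash
mkdir -p pics; python3 - <<'E'
from cell import robot
import cv2
for n in("side","top"):
    cv2.imwrite(f"pics/{n}0.png",robot.read_camera(n)[:,:,::-1])
    m=robot.camera_model(n);print(n,{k:(v.tolist() if hasattr(v,'tolist') else v) for k,v in m.items()})
print(robot.observe())
E
```

```text
side {'fx': 440.1574991709981, 'fy': 440.1574991709981, 'cx': 285.108283562934, 'cy': 202.24788361728193, 'k1': -0.05713165433230131, 'R': [[0.9029681211533499, 0.42957407428798605, 0.010709196067354465], [0.36147179843913546, -0.7458688730898235, -0.5594799040974516], [-0.23235040588293834, 0.5090635901882362, -0.8287747281563895]], 't': [-0.4798049002843746, -0.2637512172103296, 1.4716516861790825]}
top {'fx': 475.2645958405154, 'fy': 475.2645958405154, 'cx': 282.36156379736957, 'cy': 210.39164158960372, 'k1': -0.13637145807708895, 'R': [[0.010178929984647077, -0.9998928200877353, 0.01052319919815591], [-0.9812920040803754, -0.012011825392720282, -0.19215025052977658], [0.19225605871412413, -0.008370447283820427, -0.9813090968191319]], 't': [-0.1554360720889604, 0.591640431144619, 1.1018353030971981]}
{'time': 0.1, 'qpos': array([ 1.15798329e+00,  3.42599479e-01,  1.52490476e+00, -5.06837734e-07,
        1.27538733e+00, -1.46006148e-01]), 'qvel': array([ 0.00055492, -0.00023299, -0.00507631, -0.00099932,  0.00128376,
        0.00038316]), 'joint_efforts': array([ 1.07638174e-03, -4.32008708e+01, -2.44687110e+01,  7.16805551e-02,
        5.27961587e-02, -3.10336077e-05]), 'tool_pos': array([0.13825677, 0.50610353, 0.2261481 ]), 'tool_rot': array([-3.14030748e+00, -1.88497819e-04,  2.87478579e+00]), 'contact_force': array([-0.40854277,  0.1294686 ,  0.71896656]), 'torque': array([0.0645109 , 0.0411944 , 0.07159423]), 'grip_force': 0.0, 'opening': 0.09186982170919256}
```

View pics/side0.png

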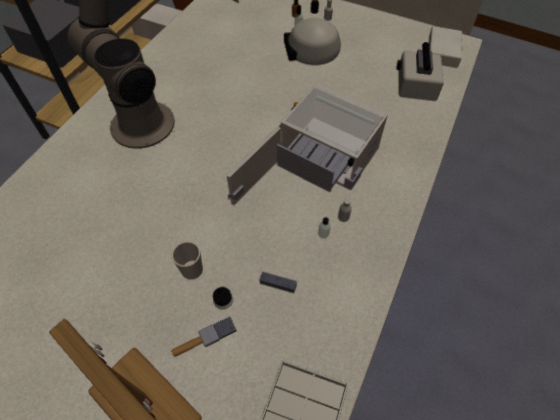

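View pics/top0.png

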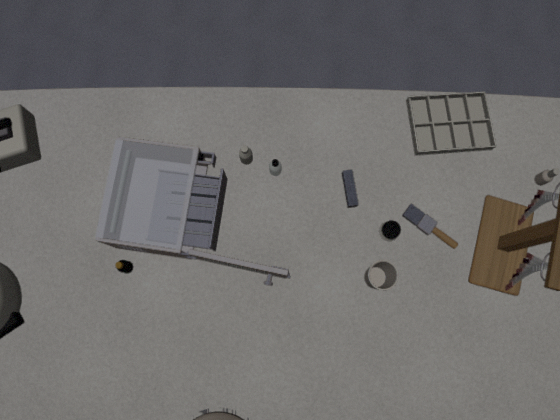

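```bash
cat >h.py <<'E'
import numpy as np,cv2
from cell import robot
def ray(n,uv):
    m=robot.camera_model(n);K=np.array([[m['fx'],0,m['cx']],[0,m['fy'],m['cy']],[0,0,1.]])
    R=np.array(m['R']);t=np.array(m['t'])
    xd=np.array([(uv[0]-m['cx'])/m['fx'],(uv[1]-m['cy'])/m['fy']]);x=xd.copy()
    for _ in range(20): x=xd/(1+m['k1']*(x@x))
    return -R.T@t, R.T@np.array([x[0],x[1],1])
def onz(n,uv,z):
    c,d=ray(n,uv);return c+d*(z-c[2])/d[2]
def proj(n,X):
    m=robot.camera_model(n);p=np.array(m['R'])@X+np.array(m['t']);s=p[:2]/p[2];s=s*(1+m['k1']*(s@s))
    return np.array([m['fx']*s[0]+m['cx'],m['fy']*s[1]+m['cy']])
E
python3 - <<'E'
import cv2
a=cv2.imread('pics/top0.png')[130:290,90:300]
a=cv2.convertScaleAbs(a,alpha=1.5)
cv2.imwrite('pics/topz.png',cv2.resize(a,None,fx=3.75,fy=3.75,interpolation=cv2.INTER_CUBIC))
a=cv2.imread('pics/side0.png')[80:240,220:400]
a=cv2.convertScaleAbs(a,alpha=1.5)
cv2.imwrite('pics/sidez.png',cv2.resize(a,None,fx=3.75,fy=3.75,interpolation=cv2.INTER_CUBIC))
E
```

```text
(no output)
```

View pics/topz.png

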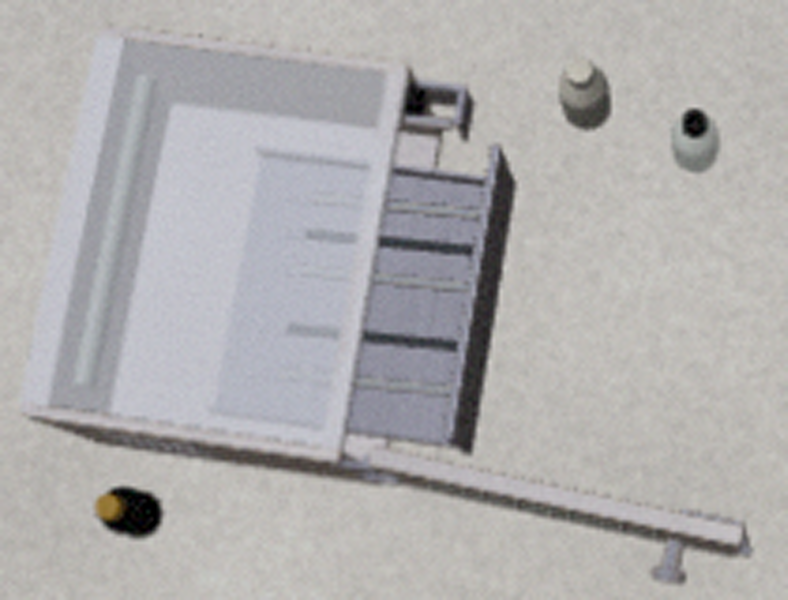

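View pics/sidez.png

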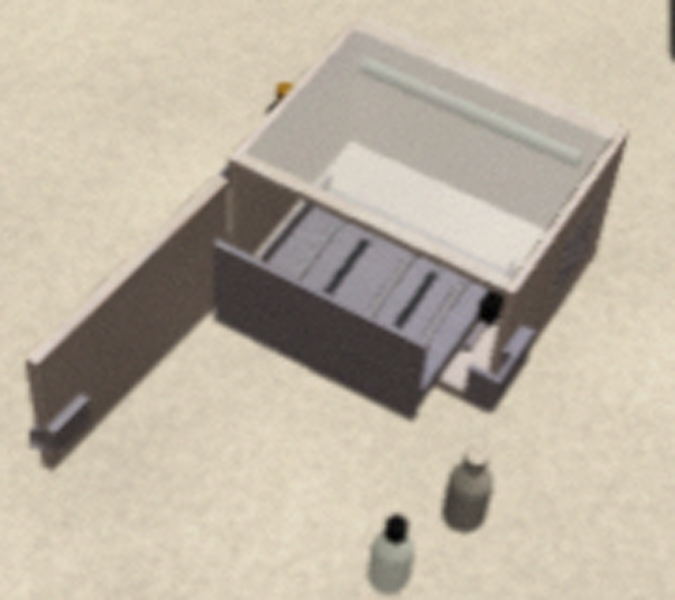

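The crops show the top-view cabinet top corners at about (199,148), (181,253), (97,241), (118,140), the tray plate's top edge from (224,169) to (211,249), and the door's free top corner near (287,275) with the knob at (268,283).

```bash
python3 - <<'E'
from h import *
np.set_printoptions(precision=4,suppress=True)
T=lambda x,y:(90+x/3.75,130+y/3.75)
S=lambda x,y:(220+x/3.75,80+y/3.75)
for n,z,t,s in [('frontlatch',.15,(410,66),(512,290)),('fronthinge',.15,(340,460),(230,160)),('backhinge',.15,(28,415),(350,27)),('backlatch',.15,(105,36),(626,135)),
 ('traylatch',.125,(500,148),(425,347)),('trayhinge',.125,(455,448),(217,243)),('door in',.15,(746,520),(36,362)),('door out',.15,(738,545),(28,362)),
 ('capA',.078,(694,124),(397,522)),('capB',.085,(580,72),(477,455)),('knob',.058,(668,575),(36,437)),('brassC',.075,(108,505),(284,90))]:
    print(n,onz('top',T(*t),z),onz('side',S(*s),z))
E
```

```text
frontlatch [0.7211 0.0457 0.15  ] [0.723  0.0494 0.15  ]
fronthinge [0.4771 0.0764 0.15  ] [0.481  0.0765 0.15  ]
backhinge [0.5006 0.2685 0.15  ] [0.5043 0.2572 0.15  ]
backlatch [0.7402 0.2402 0.15  ] [0.7494 0.239  0.15  ]
traylatch [ 0.6762 -0.009   0.125 ] [ 0.6803 -0.0084  0.125 ]
trayhinge [0.488  0.0118 0.125 ] [0.4996 0.0154 0.125 ]
door in [ 0.4451 -0.1638  0.15  ] [ 0.4432 -0.1602  0.15  ]
door out [ 0.4305 -0.1592  0.15  ] [ 0.4381 -0.1626  0.15  ]
capA [ 0.7073 -0.1296  0.078 ] [ 0.712  -0.1279  0.078 ]
capB [ 0.7398 -0.0546  0.085 ] [ 0.7437 -0.0536  0.085 ]
knob [ 0.4163 -0.1168  0.058 ] [ 0.4357 -0.1644  0.058 ]
brassC [0.4533 0.2404 0.075 ] [0.4552 0.2385 0.075 ]
```

```bash
cat >>h.py <<'E'
from scipy.spatial.transform import Rotation as Ro
def plan(P,yaw):
    s=robot.observe();p=s['tool_pos'];R=Ro.from_euler('xyz',s['tool_rot'])
    Rt=Ro.from_euler('xyz',[np.pi,0,np.radians(yaw)])
    print('t',s['time'],'pos',p.round(4),'yaw',np.degrees(s['tool_rot'][2]).round(1),'F',s['contact_force'].round(1))
    print('shift',R.inv().apply(np.array(P)-p).round(4),'turn',(R.inv()*Rt).as_rotvec().round(3))
E
python3 -c "
from h import *
plan((.36,.23,.28),122);plan((.578,-.05,.25),83)"
```

```text
t 0.1 pos [0.1383 0.5061 0.2261] yaw 164.7 F [-0.4  0.1  0.7]
shift [-0.2867 -0.2079 -0.0536] turn [-0.001  0.     0.745]
t 0.1 pos [0.1383 0.5061 0.2261] yaw 164.7 F [-0.4  0.1  0.7]
shift [-0.5708 -0.4205 -0.0234] turn [-1.000e-03  1.000e-03  1.426e+00]
```

{"fn": "arm_command", "kwargs": {
  "moves": [
    [[-0.03,-0.02,-0.03],[0,0,0.13],0],
    [[-0.07,-0.05,-0.04],[0,0,0.27],0],
    [[-0.11,-0.08,-0.05],[0,0,0.41],0],
    [[-0.15,-0.11,-0.05],[0,0,0.55],0],
    [[-0.19,-0.14,-0.05],[0,0,0.69],0]
  ]
}}

```text
time: 0.6
tool_pos: [0.2843, 0.3212, 0.2769]
tool_rot: [3.141, -0.0, 2.18]
contact_force: [0.2, -0.1, -0.0]
opening: 0.0562
grip_force: 0.0
```

```bash
python3 -c "
from h import *
plan((.578,-.05,.25),83)"
```

```text
t 0.6 pos [0.2843 0.3212 0.2769] yaw 124.9 F [ 0.2 -0.1 -0. ]
shift [-0.4725  0.0286  0.0269] turn [ 0.001 -0.     0.731]
```

{"fn": "arm_command", "kwargs": {
  "moves": [
    [[-0.04,0.003,0],[0,0,0.07],0],
    [[-0.085,0.006,0],[0,0,0.14],0],
    [[-0.13,0.009,0],[0,0,0.22],0],
    [[-0.175,0.011,0.01],[0,0,0.29],0],
    [[-0.22,0.014,0.01],[0,0,0.36],0]
  ]
}}

```text
time: 1.1
tool_pos: [0.4219, 0.1493, 0.2657]
tool_rot: [-3.14, -0.0, 1.822]
contact_force: [-0.1, 1.1, -0.4]
opening: 0.0163
grip_force: 0.0
```

```bash
python3 -c "
from h import *
plan((.578,-.05,.25),83)"
```

```text
t 1.1 pos [0.4219 0.1493 0.2657] yaw 104.4 F [-0.1  1.1 -0.4]
shift [-0.2318  0.1018  0.0154] turn [-0.002  0.     0.373]
```

{"fn": "arm_command", "kwargs": {
  "moves": [
    [[-0.05,0.02,0],[0,0,0.08],0],
    [[-0.1,0.04,0],[0,0,0.16],0],
    [[-0.15,0.065,0],[0,0,0.24],0],
    [[-0.19,0.085,0.01],[0,0,0.31],0],
    [[-0.232,0.102,0.015],[0,0,0.373],0]
  ]
}}

```text
time: 1.6
tool_pos: [0.5769, -0.0458, 0.2515]
tool_rot: [-3.141, -0.0, 1.449]
contact_force: [-0.4, 0.3, 0.3]
opening: 0.0002
grip_force: 0.0
```

```bash
python3 -c "
from h import *
plan((.577,-.05,.10),83)
a=robot.read_camera('side')[80:240,200:400,::-1]
cv2.imwrite('pics/s1.png',cv2.resize(cv2.convertScaleAbs(a,alpha=1.5),None,fx=3,fy=3))"
```

```text
t 1.6 pos [ 0.5769 -0.0458  0.2515] yaw 83.0 F [-0.4  0.3  0.3]
shift [-0.0042  0.0007  0.1515] turn [-0.001 -0.     0.   ]
```

View pics/s1.png

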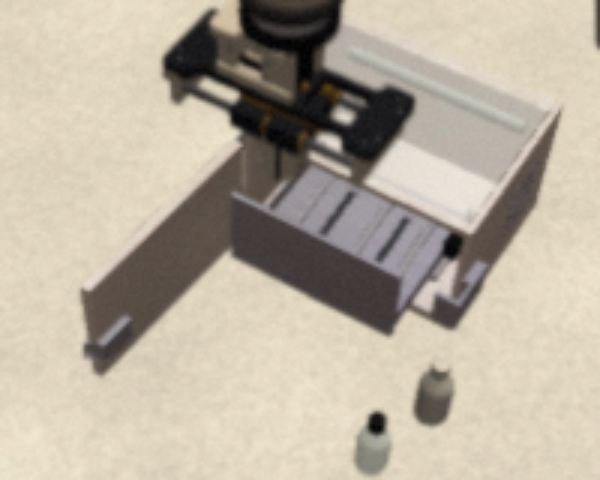

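The gripper hovers in front of the tray with its long side parallel to the tray plate; door, tray and bottles have not moved. I'll lower it.

{"fn": "arm_command", "kwargs": {
  "moves": [
    [[-0.004,0,0.04],[0,0,0],0],
    [[-0.004,0,0.08],[0,0,0],0],
    [[-0.004,0,0.12],[0,0,0],0],
    [[-0.004,0,0.145],[0,0,0],0],
    [[-0.004,0,0.152],[0,0,0],0]
  ]
}}

```text
time: 2.15
tool_pos: [0.5733, -0.0476, 0.0968]
tool_rot: [-3.135, -0.001, 1.452]
contact_force: [-0.1, 0.6, 0.6]
opening: 0.0004
grip_force: 0.0
```

{"fn": "arm_command", "kwargs": {
  "moves": [
    [[0.01,0,0],[0,0,0],0],
    [[0.02,0,0],[0,0,0],0],
    [[0.03,0,0],[0,0,0],0],
    [[0.038,0,0],[0,0,0],0],
    [[0.044,0,0],[0,0,0],0]
  ]
}}

```text
time: 2.65
tool_pos: [0.5813, -0.0035, 0.1013]
tool_rot: [3.14, 0.0, 1.453]
contact_force: [-0.2, -2.3, 1.2]
opening: 0.0001
grip_force: 1.1
```

{"fn": "arm_command", "kwargs": {
  "moves": [
    [[0.008,0,0],[0,0,0],0],
    [[0.017,0,0],[0,0,0],0],
    [[0.026,0,0],[0,0,0],0],
    [[0.035,0,0],[0,0,0],0],
    [[0.042,0,0],[0,0,0],0]
  ]
}}

```text
time: 3.15
tool_pos: [0.5859, 0.0381, 0.1002]
tool_rot: [3.141, -0.0, 1.452]
contact_force: [0.6, -2.2, 1.1]
opening: 0.0003
grip_force: 1.2
```

{"fn": "arm_command", "kwargs": {
  "moves": [
    [[0.002,0,0],[0,0,0],0],
    [[0.003,0,0],[0,0,0],0],
    [[0.004,0,0],[0,0,0],0],
    [[0.005,0,0],[0,0,0],0],
    [[0.006,0,0],[0,0,0],0]
  ]
}}

```text
time: 3.65
tool_pos: [0.5863, 0.0431, 0.1001]
tool_rot: [-3.141, -0.0, 1.451]
contact_force: [0.7, -2.6, 1.0]
opening: 0.0004
grip_force: 1.0
```

{"fn": "arm_command", "kwargs": {
  "moves": [
    [[0.001,0,0],[0,0,0],0],
    [[0.002,0,0],[0,0,0],0],
    [[0.003,0,0],[0,0,0],0],
    [[0.004,0,0],[0,0,0],0],
    [[0.004,0,0],[0,0,0],0]
  ]
}}

```text
time: 4.15
tool_pos: [0.5868, 0.0475, 0.1002]
tool_rot: [-3.141, -0.0, 1.452]
contact_force: [0.7, -2.8, -1.3]
opening: 0.0005
grip_force: 0.6
```

{"fn": "arm_command", "kwargs": {
  "moves": [
    [[0.0005,0,0],[0,0,0],0],
    [[0.001,0,0],[0,0,0],0],
    [[0.0015,0,0],[0,0,0],0],
    [[0.002,0,0],[0,0,0],0],
    [[0.002,0,0],[0,0,0],0]
  ]
}}

```text
time: 4.65
tool_pos: [0.5871, 0.0493, 0.1002]
tool_rot: [-3.141, -0.0, 1.452]
contact_force: [-0.1, -0.8, -1.1]
opening: 0.0005
grip_force: 0.8
```

{"fn": "arm_command", "kwargs": {
  "moves": [
    [[0.0005,0,0],[0,0,0],0],
    [[0.001,0,0],[0,0,0],0],
    [[0.0015,0,0],[0,0,0],0],
    [[0.0015,0,0],[0,0,0],0],
    [[0.0015,0,0],[0,0,0],0]
  ]
}}

```text
time: 5.15
tool_pos: [0.5872, 0.0508, 0.1003]
tool_rot: [-3.141, -0.0, 1.452]
contact_force: [0.1, -0.4, -0.2]
opening: 0.0005
grip_force: 0.7
```

{"fn": "arm_command", "kwargs": {
  "moves": [
    [[0.0005,0,0],[0,0,0],0],
    [[0.001,0,0],[0,0,0],0],
    [[0.0015,0,0],[0,0,0],0],
    [[0.002,0,0],[0,0,0],0],
    [[0.002,0,0],[0,0,0],0]
  ]
}}

```text
time: 5.65
tool_pos: [0.5875, 0.0528, 0.1003]
tool_rot: [-3.141, -0.0, 1.452]
contact_force: [0.2, -2.2, -1.3]
opening: 0.0002
grip_force: 0.8
```

{"fn": "arm_command", "kwargs": {
  "moves": [
    [[0.0005,0,0],[0,0,0],0],
    [[0.001,0,0],[0,0,0],0],
    [[0.0015,0,0],[0,0,0],0],
    [[0.0015,0,0],[0,0,0],0],
    [[0.0015,0,0],[0,0,0],0]
  ]
}}

```text
time: 6.15
tool_pos: [0.5876, 0.0535, 0.1003]
tool_rot: [-3.141, 0.001, 1.452]
contact_force: [-1.3, -5.5, -1.1]
opening: 0.0007
grip_force: 2.6
```

{"fn": "arm_command", "kwargs": {
  "moves": [
    [[0.0003,0,0],[0,0,0],0],
    [[0.0006,0,0],[0,0,0],0],
    [[0.001,0,0],[0,0,0],0],
    [[0.001,0,0],[0,0,0],0],
    [[0.001,0,0],[0,0,0],0]
  ]
}}

```text
time: 6.65
tool_pos: [0.5876, 0.0536, 0.1003]
tool_rot: [-3.141, 0.002, 1.451]
contact_force: [-1.8, -8.3, -0.3]
opening: 0.0003
grip_force: 4.5
```

{"fn": "arm_command", "kwargs": {
  "moves": [
    [[-0.02,0,0],[0,0,0],0],
    [[-0.05,0,-0.01],[0,0,0],0],
    [[-0.07,0,-0.05],[0,0,0.08],0],
    [[-0.08,0,-0.09],[0,0,0.2],0],
    [[-0.09,0,-0.12],[0,0,0.34],0]
  ]
}}

```text
time: 7.15
tool_pos: [0.5778, -0.0345, 0.2231]
tool_rot: [3.139, -0.002, 1.106]
contact_force: [0.3, 0.2, 0.8]
opening: 0.0007
grip_force: 0.0
```

```bash
cat >>h.py <<'E'
H=np.array([.4866,.0578]);cx=np.array([.122,.9925]);cy=np.array([-.9925,.122])
def door(th,r=.205,off=.0,z=.1):
    th=np.radians(th);d=-np.cos(th)*cy-np.sin(th)*cx;n=-np.cos(th)*cx+np.sin(th)*cy
    p=H+r*d+(.0155+off)*n
    return (p[0],p[1],z),np.degrees(np.arctan2(-n[1],-n[0]))
E
python3 -c "
from h import *
for z in (.23,.1):
  P=door(96,off=.03,z=z);print(P);plan(*P)
a=robot.read_camera('top')
cv2.imwrite('pics/t1.png',cv2.resize(cv2.convertScaleAbs(a[130:290,90:300,::-1],alpha=1.5),None,fx=3.75,fy=3.75))"
```

```text
((np.float64(0.39612825679638125), np.float64(-0.13169268848826585), 0.23), np.float64(-13.007752761455965))
t 7.15 pos [ 0.5778 -0.0345  0.2231] yaw 63.4 F [0.3 0.2 0.8]
shift [-0.1683 -0.1188 -0.0076] turn [ 1.000e-03 -3.000e-03  1.333e+00]
((np.float64(0.39612825679638125), np.float64(-0.13169268848826585), 0.1), np.float64(-13.007752761455965))
t 7.15 pos [ 0.5778 -0.0345  0.2231] yaw 63.4 F [0.3 0.2 0.8]
shift [-0.1685 -0.1192  0.1224] turn [ 1.000e-03 -3.000e-03  1.333e+00]
```

View pics/t1.png

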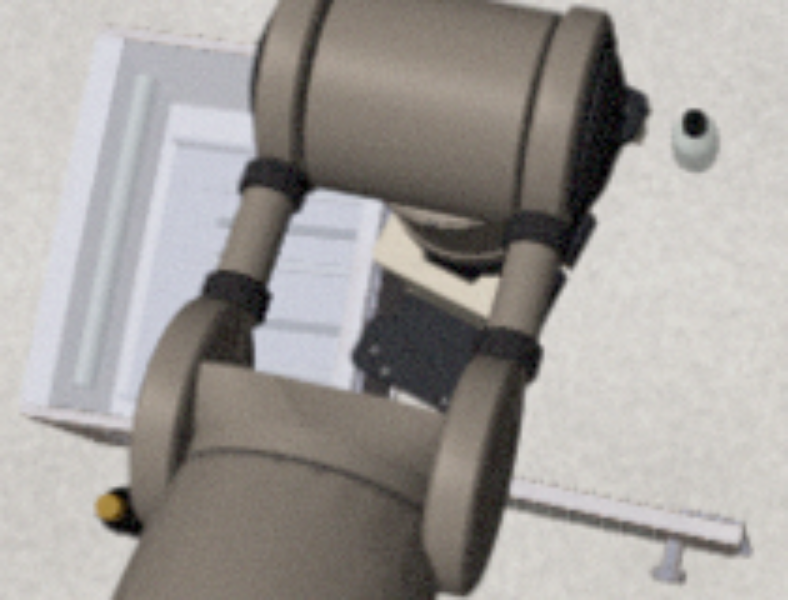

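The tray is inside the cabinet now, and the door has not moved: its free corner is still at crop pixel (740,545). Next I go over the door to its outer side.

{"fn": "arm_command", "kwargs": {
  "moves": [
    [[-0.034,-0.024,-0.01],[0,0,0.14],0],
    [[-0.068,-0.048,-0.015],[0,0,0.28],0],
    [[-0.102,-0.072,-0.015],[0,0,0.42],0],
    [[-0.135,-0.096,-0.015],[0,0,0.56],0],
    [[-0.168,-0.119,-0.015],[0,0,0.7],0]
  ]
}}

```text
time: 7.7
tool_pos: [0.3949, -0.1321, 0.2354]
tool_rot: [3.141, -0.001, 0.407]
contact_force: [1.4, -0.9, 0.4]
opening: 0.0005
grip_force: 0.0
```

```bash
python3 -c "
from h import *
P=door(96,off=.03,z=.1);plan(*P)"
```

```text
t 7.7 pos [ 0.3949 -0.1321  0.2354] yaw 23.3 F [ 1.4 -0.9  0.4]
shift [1.100e-03 1.000e-04 1.354e-01] turn [-0.    -0.001  0.634]
```

{"fn": "arm_command", "kwargs": {
  "moves": [
    [[0,0,0.01],[0,0,0.14],0],
    [[0,0,0.04],[0,0,0.28],0],
    [[0,0,0.075],[0,0,0.42],0],
    [[0,0,0.11],[0,0,0.55],0],
    [[0,0,0.135],[0,0,0.634],0]
  ]
}}

```text
time: 8.2
tool_pos: [0.3957, -0.1314, 0.0987]
tool_rot: [-3.141, 0.0, -0.227]
contact_force: [0.3, -0.3, 0.6]
opening: 0.0006
grip_force: 0.0
```

```bash
python3 -c "
from h import *
for a,o in((96,.005),(90,0),(84,0),(78,0)): plan(*door(a,off=o))
print(robot.observe()['qpos'])
a=robot.read_camera('top')
cv2.imwrite('pics/t2.png',cv2.resize(cv2.convertScaleAbs(a[180:340,160:370,::-1],alpha=1.5),None,fx=3.75,fy=3.75))"
```

```text
t 8.2 pos [ 0.3957 -0.1314  0.0987] yaw -13.0 F [ 0.3 -0.3  0.6]
shift [ 0.0255  0.0002 -0.0014] turn [-0.001  0.     0.   ]
t 8.2 pos [ 0.3957 -0.1314  0.0987] yaw -13.0 F [ 0.3 -0.3  0.6]
shift [ 0.052   0.0007 -0.0014] turn [-0.001  0.    -0.104]
t 8.2 pos [ 0.3957 -0.1314  0.0987] yaw -13.0 F [ 0.3 -0.3  0.6]
shift [ 0.0735 -0.001  -0.0014] turn [-0.001  0.    -0.209]
t 8.2 pos [ 0.3957 -0.1314  0.0987] yaw -13.0 F [ 0.3 -0.3  0.6]
shift [ 0.0946 -0.005  -0.0014] turn [-0.001  0.    -0.314]
[-5.05523261e-01  3.16452832e-01  1.98208521e+00  1.07800806e-03
  8.43772789e-01  1.29117289e+00]
```

View pics/t2.png

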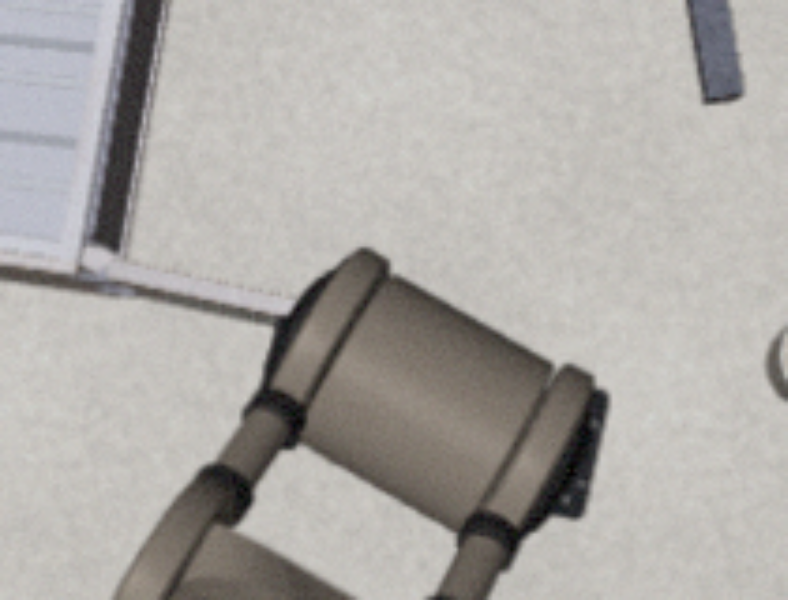

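The wrist is now outside the door with the door still open and the tray in. I'll start swinging the door gently.

{"fn": "arm_command", "kwargs": {
  "moves": [
    [[0.012,0,-0.001],[0,0,0],0],
    [[0.022,0,-0.001],[0,0,0],0],
    [[0.03,0,-0.001],[0,0,-0.02],0],
    [[0.038,0,-0.001],[0,0,-0.05],0],
    [[0.046,0,-0.001],[0,0,-0.08],0]
  ]
}}

```text
time: 8.75
tool_pos: [0.4416, -0.1422, 0.1017]
tool_rot: [-3.142, -0.001, -0.139]
contact_force: [-1.1, -0.1, -0.5]
opening: 0.0004
grip_force: 0.3
```

```bash
python3 -c "
from h import *
for a in(88,84,80,76,72): plan(*door(a))"
```

```text
t 8.75 pos [ 0.4416 -0.1422  0.1017] yaw -8.0 F [-1.1 -0.1 -0.5]
shift [0.0119 0.0012 0.0017] turn [-0.    -0.001 -0.052]
t 8.75 pos [ 0.4416 -0.1422  0.1017] yaw -8.0 F [-1.1 -0.1 -0.5]
shift [0.0263 0.001  0.0017] turn [ 0.    -0.001 -0.121]
t 8.75 pos [ 0.4416 -0.1422  0.1017] yaw -8.0 F [-1.1 -0.1 -0.5]
shift [ 0.0406 -0.0001  0.0017] turn [ 0.    -0.001 -0.191]
t 8.75 pos [ 0.4416 -0.1422  0.1017] yaw -8.0 F [-1.1 -0.1 -0.5]
shift [ 0.0548 -0.0023  0.0017] turn [ 0.    -0.001 -0.261]
t 8.75 pos [ 0.4416 -0.1422  0.1017] yaw -8.0 F [-1.1 -0.1 -0.5]
shift [ 0.0688 -0.0054  0.0017] turn [ 0.    -0.001 -0.331]
```

{"fn": "arm_command", "kwargs": {
  "moves": [
    [[0.012,0.001,0.001],[0,0,-0.052],0],
    [[0.026,0.001,0.001],[0,0,-0.121],0],
    [[0.041,0,0.001],[0,0,-0.191],0],
    [[0.055,-0.002,0.001],[0,0,-0.261],0],
    [[0.069,-0.005,0.001],[0,0,-0.331],0]
  ]
}}

```text
time: 9.25
tool_pos: [0.5106, -0.147, 0.1003]
tool_rot: [-3.141, 0.0, 0.193]
contact_force: [-1.2, 0.8, 0.1]
opening: 0.0005
grip_force: 0.4
```

```bash
python3 -c "
from h import *
for a in(68,64,60,56,52): plan(*door(a))"
```

```text
t 9.25 pos [ 0.5106 -0.147   0.1003] yaw 11.1 F [-1.2  0.8  0.1]
shift [ 0.0143 -0.      0.0003] turn [-0.     0.    -0.068]
t 9.25 pos [ 0.5106 -0.147   0.1003] yaw 11.1 F [-1.2  0.8  0.1]
shift [ 0.0287 -0.0004  0.0003] turn [-0.     0.    -0.138]
t 9.25 pos [ 0.5106 -0.147   0.1003] yaw 11.1 F [-1.2  0.8  0.1]
shift [ 0.0429 -0.0018  0.0003] turn [-0.     0.    -0.208]
t 9.25 pos [ 0.5106 -0.147   0.1003] yaw 11.1 F [-1.2  0.8  0.1]
shift [ 0.0571 -0.0042  0.0003] turn [-0.     0.    -0.278]
t 9.25 pos [ 0.5106 -0.147   0.1003] yaw 11.1 F [-1.2  0.8  0.1]
shift [ 0.071  -0.0076  0.0003] turn [-0.     0.    -0.348]
```

{"fn": "arm_command", "kwargs": {
  "moves": [
    [[0.0143,0,0],[0,0,-0.07],0],
    [[0.0287,-0.0004,0],[0,0,-0.139],0],
    [[0.0429,-0.0018,0],[0,0,-0.209],0],
    [[0.0571,-0.0042,0],[0,0,-0.279],0],
    [[0.071,-0.0076,0],[0,0,-0.349],0]
  ]
}}

```text
time: 9.75
tool_pos: [0.5789, -0.126, 0.1002]
tool_rot: [-3.141, 0.0, 0.542]
contact_force: [-1.4, -0.4, -0.7]
opening: 0.0003
grip_force: 0.4
```

{"fn": "arm_command", "kwargs": {
  "moves": [
    [[0.0143,0,0],[0,0,-0.07],0],
    [[0.0287,-0.0004,0],[0,0,-0.139],0],
    [[0.0429,-0.0018,0],[0,0,-0.209],0],
    [[0.0571,-0.0042,0],[0,0,-0.279],0],
    [[0.071,-0.0076,0],[0,0,-0.349],0]
  ]
}}

```text
time: 10.25
tool_pos: [0.6359, -0.083, 0.1002]
tool_rot: [-3.141, 0.0, 0.891]
contact_force: [-0.0, -1.2, -0.2]
opening: 0.0
grip_force: 0.4
```

```bash
python3 -c "
from h import *
for a in(30,27,24,21,18,15,12,9,6,3,0): plan(*door(a))"|awk 'NR==1||/shift/'
```

```text
t 10.25 pos [ 0.6359 -0.083   0.1002] yaw 51.1 F [-0.  -1.2 -0.2]
shift [0.0071 0.0008 0.0002] turn [-0.     0.    -0.033]
shift [0.0179 0.001  0.0002] turn [-0.     0.    -0.086]
shift [0.0286 0.0006 0.0002] turn [-0.     0.    -0.138]
shift [ 0.0393 -0.0004  0.0002] turn [-0.     0.    -0.191]
shift [ 0.05   -0.0019  0.0002] turn [-0.     0.    -0.243]
shift [ 0.0606 -0.004   0.0002] turn [-0.     0.    -0.295]
shift [ 0.071  -0.0066  0.0002] turn [-0.     0.    -0.348]
shift [ 0.0813 -0.0098  0.0002] turn [-0.   0.  -0.4]
shift [ 0.0914 -0.0135  0.0002] turn [-0.     0.    -0.452]
shift [ 0.1013 -0.0177  0.0002] turn [-0.     0.    -0.505]
shift [ 0.111  -0.0224  0.0002] turn [-0.     0.    -0.557]
```

Move down to 14°, then slowly.

{"fn": "arm_command", "kwargs": {
  "moves": [
    [[0.012,0.001,0],[0,0,-0.055],0],
    [[0.024,0.001,0],[0,0,-0.115],0],
    [[0.035,0,0],[0,0,-0.17],0],
    [[0.045,-0.001,0],[0,0,-0.22],0],
    [[0.055,-0.003,0],[0,0,-0.27],0]
  ]
}}

```text
time: 10.75
tool_pos: [0.6683, -0.0385, 0.1002]
tool_rot: [3.141, 0.0, 1.161]
contact_force: [-0.6, -0.9, -0.4]
opening: 0.0005
grip_force: 0.3
```

```bash
python3 -c "
from h import *
for a in(14,12,10,8,6,5,3,0): plan(*door(a))"|awk 'NR==1||/shift/'
```

```text
t 10.75 pos [ 0.6683 -0.0385  0.1002] yaw 66.5 F [-0.6 -0.9 -0.4]
shift [0.0093 0.0004 0.0002] turn [ 0.     0.    -0.044]
shift [0.0165 0.0005 0.0002] turn [ 0.     0.    -0.078]
shift [0.0237 0.0004 0.0002] turn [ 0.     0.    -0.113]
shift [0.0308 0.     0.0002] turn [ 0.     0.    -0.148]
shift [ 0.038  -0.0006  0.0002] turn [ 0.     0.    -0.183]
shift [ 0.0415 -0.0011  0.0002] turn [ 0.     0.    -0.201]
shift [ 0.0486 -0.0021  0.0002] turn [ 0.     0.    -0.236]
shift [ 0.0592 -0.0041  0.0002] turn [ 0.     0.    -0.288]
```

{"fn": "arm_command", "kwargs": {
  "moves": [
    [[0.007,0,0],[0,0,-0.034],0],
    [[0.014,0,0],[0,0,-0.068],0],
    [[0.021,0,0],[0,0,-0.1],0],
    [[0.027,0,0],[0,0,-0.13],0],
    [[0.032,0,0],[0,0,-0.155],0]
  ]
}}

```text
time: 11.25
tool_pos: [0.6806, -0.009, 0.1002]
tool_rot: [-3.141, -0.0, 1.314]
contact_force: [-0.3, -0.8, 0.0]
opening: 0.0004
grip_force: 0.2
```

{"fn": "arm_command", "kwargs": {
  "moves": [
    [[0.002,0,0],[0,0,-0.01],0],
    [[0.004,0,0],[0,0,-0.02],0],
    [[0.006,0,0],[0,0,-0.03],0],
    [[0.008,0,0],[0,0,-0.04],0],
    [[0.01,0,0],[0,0,-0.05],0]
  ]
}}

```text
time: 11.75
tool_pos: [0.6832, 0.0001, 0.1003]
tool_rot: [3.142, -0.0, 1.362]
contact_force: [0.7, -0.4, -0.3]
opening: 0.0009
grip_force: 0.2
```

{"fn": "arm_command", "kwargs": {
  "moves": [
    [[0.0012,0,0],[0,0,-0.006],0],
    [[0.0024,0,0],[0,0,-0.012],0],
    [[0.0036,0,0],[0,0,-0.018],0],
    [[0.0048,0,0],[0,0,-0.024],0],
    [[0.006,0,0],[0,0,-0.03],0]
  ]
}}

```text
time: 12.25
tool_pos: [0.6845, 0.0061, 0.1003]
tool_rot: [3.142, -0.0, 1.392]
contact_force: [0.3, -0.0, -0.0]
opening: 0.0004
grip_force: 0.2
```

{"fn": "arm_command", "kwargs": {
  "moves": [
    [[0.001,0,0],[0,0,-0.005],0],
    [[0.002,0,0],[0,0,-0.01],0],
    [[0.003,0,0],[0,0,-0.015],0],
    [[0.004,0,0],[0,0,-0.02],0],
    [[0.0045,0,0],[0,0,-0.022],0]
  ]
}}

```text
time: 12.75
tool_pos: [0.6853, 0.0094, 0.1003]
tool_rot: [3.141, 0.001, 1.414]
contact_force: [0.6, -6.7, -0.4]
opening: 0.0003
grip_force: 3.0
```

{"fn": "arm_command", "kwargs": {
  "moves": [
    [[0.0005,0,0],[0,0,-0.003],0],
    [[0.001,0,0],[0,0,-0.005],0],
    [[0.0015,0,0],[0,0,-0.008],0],
    [[0.002,0,0],[0,0,-0.01],0],
    [[0.002,0,0],[0,0,-0.01],0]
  ]
}}

```text
time: 13.25
tool_pos: [0.6858, 0.0111, 0.1003]
tool_rot: [3.141, 0.001, 1.423]
contact_force: [0.1, -5.9, -1.5]
opening: 0.0004
grip_force: 3.2
```

{"fn": "arm_command", "kwargs": {
  "moves": [
    [[0.0005,0,0],[0,0,-0.003],0],
    [[0.001,0,0],[0,0,-0.005],0],
    [[0.0015,0,0],[0,0,-0.008],0],
    [[0.002,0,0],[0,0,-0.01],0],
    [[0.002,0,0],[0,0,-0.01],0]
  ]
}}

```text
time: 13.75
tool_pos: [0.6862, 0.0127, 0.1003]
tool_rot: [3.141, 0.002, 1.433]
contact_force: [0.9, -6.4, 0.4]
opening: 0.0004
grip_force: 3.7
```

{"fn": "arm_command", "kwargs": {
  "moves": [
    [[0.0005,0,0],[0,0,-0.003],0],
    [[0.001,0,0],[0,0,-0.005],0],
    [[0.0015,0,0],[0,0,-0.008],0],
    [[0.002,0,0],[0,0,-0.01],0],
    [[0.002,0,0],[0,0,-0.01],0]
  ]
}}

```text
time: 14.25
tool_pos: [0.6867, 0.0148, 0.1003]
tool_rot: [3.14, 0.002, 1.443]
contact_force: [3.0, -7.1, -1.1]
opening: 0.0004
grip_force: 3.2
```

{"fn": "arm_command", "kwargs": {
  "moves": [
    [[0.0005,0,0],[0,0,-0.003],0],
    [[0.001,0,0],[0,0,-0.005],0],
    [[0.0015,0,0],[0,0,-0.008],0],
    [[0.002,0,0],[0,0,-0.01],0],
    [[0.002,0,0],[0,0,-0.01],0]
  ]
}}

```text
time: 14.75
tool_pos: [0.6872, 0.0171, 0.1003]
tool_rot: [3.14, 0.001, 1.453]
contact_force: [3.0, -4.9, -1.1]
opening: 0.0003
grip_force: 2.9
```

{"fn": "arm_command", "kwargs": {
  "moves": [
    [[0.0003,0,0],[0,0,-0.002],0],
    [[0.0006,0,0],[0,0,-0.003],0],
    [[0.001,0,0],[0,0,-0.005],0],
    [[0.0013,0,0],[0,0,-0.006],0],
    [[0.0015,0,0],[0,0,-0.007],0]
  ]
}}

```text
time: 15.25
tool_pos: [0.6873, 0.0187, 0.1003]
tool_rot: [3.14, 0.001, 1.46]
contact_force: [3.3, -5.8, -1.9]
opening: 0.0003
grip_force: 2.6
```

{"fn": "arm_command", "kwargs": {
  "moves": [
    [[0.0003,0,0],[0,0,-0.002],0],
    [[0.0006,0,0],[0,0,-0.003],0],
    [[0.001,0,0],[0,0,-0.005],0],
    [[0.0013,0,0],[0,0,-0.006],0],
    [[0.0015,0,0],[0,0,-0.007],0]
  ]
}}

```text
time: 15.75
tool_pos: [0.6873, 0.0207, 0.1005]
tool_rot: [3.14, 0.001, 1.468]
contact_force: [2.9, -5.2, -0.1]
opening: 0.0004
grip_force: 2.5
```

{"fn": "arm_command", "kwargs": {
  "moves": [
    [[0.0003,0,0],[0,0,-0.002],0],
    [[0.0006,0,0],[0,0,-0.003],0],
    [[0.001,0,0],[0,0,-0.005],0],
    [[0.001,0,0],[0,0,-0.005],0],
    [[0.001,0,0],[0,0,-0.005],0]
  ]
}}

```text
time: 16.25
tool_pos: [0.6875, 0.0216, 0.1005]
tool_rot: [3.14, 0.001, 1.473]
contact_force: [3.1, -5.5, -1.3]
opening: 0.0001
grip_force: 2.5
```

{"fn": "arm_command", "kwargs": {
  "moves": [
    [[0.0003,0,0],[0,0,-0.001],0],
    [[0.0006,0,0],[0,0,-0.002],0],
    [[0.001,0,0],[0,0,-0.003],0],
    [[0.0013,0,0],[0,0,-0.003],0],
    [[0.0015,0,0],[0,0,-0.003],0]
  ]
}}

```text
time: 16.75
tool_pos: [0.6876, 0.0227, 0.1004]
tool_rot: [3.14, 0.001, 1.475]
contact_force: [3.0, -7.1, -0.5]
opening: 0.0006
grip_force: 3.4
```

{"fn": "arm_command", "kwargs": {
  "moves": [
    [[0.0003,0,0],[0,0,-0.001],0],
    [[0.0006,0,0],[0,0,-0.002],0],
    [[0.001,0,0],[0,0,-0.002],0],
    [[0.001,0,0],[0,0,-0.002],0],
    [[0.001,0,0],[0,0,-0.002],0]
  ]
}}

```text
time: 17.25
tool_pos: [0.6876, 0.0227, 0.1004]
tool_rot: [3.14, 0.002, 1.477]
contact_force: [2.6, -9.7, -0.8]
opening: 0.0003
grip_force: 4.7
```

{"fn": "arm_command", "kwargs": {
  "moves": [
    [[0.0005,0,0],[0,0,0],0],
    [[0.001,0,0],[0,0,0],0],
    [[0.001,0,0],[0,0,0],0],
    [[0.001,0,0],[0,0,0],0],
    [[0.001,0,0],[0,0,0],0]
  ]
}}

```text
time: 17.75
tool_pos: [0.6876, 0.0228, 0.1004]
tool_rot: [3.14, 0.004, 1.476]
contact_force: [2.1, -13.5, -0.3]
opening: 0.0001
grip_force: 6.3
```

{"fn": "arm_command", "kwargs": {
  "moves": [
    [[-0.001,0,0],[0,0,0],0],
    [[-0.002,0,0],[0,0,0],0],
    [[-0.003,0,0],[0,0,0],0],
    [[-0.004,0,0],[0,0,0],0],
    [[-0.0045,0,0],[0,0,0],0]
  ]
}}

```text
time: 18.25
tool_pos: [0.6874, 0.0206, 0.1004]
tool_rot: [3.14, 0.001, 1.478]
contact_force: [3.9, -5.5, -1.0]
opening: 0.0004
grip_force: 2.2
```

{"fn": "arm_command", "kwargs": {
  "moves": [
    [[-0.001,0,0],[0,0,0],0],
    [[-0.002,0,0],[0,0,0],0],
    [[-0.003,0,0],[0,0,0],0],
    [[-0.004,0,0],[0,0,0],0],
    [[-0.005,0,0],[0,0,0],0]
  ]
}}

```text
time: 18.75
tool_pos: [0.6861, 0.0167, 0.1002]
tool_rot: [-3.141, -0.0, 1.478]
contact_force: [-1.4, -0.0, -0.7]
opening: 0.0004
grip_force: 0.0
```

{"fn": "arm_command", "kwargs": {
  "moves": [
    [[-0.01,0,0],[0,0,0],0],
    [[-0.025,0,-0.01],[0,0,0],0],
    [[-0.04,0,-0.04],[0,0,0],0],
    [[-0.05,0,-0.08],[0,0,0],0],
    [[-0.05,0,-0.12],[0,0,0],0]
  ]
}}

```text
time: 19.25
tool_pos: [0.6811, -0.0365, 0.2221]
tool_rot: [-3.141, 0.001, 1.475]
contact_force: [1.2, 0.2, 0.0]
opening: 0.0005
grip_force: 0.0
```

{"fn": "arm_command", "kwargs": {
  "moves": [
    [[-0.03,-0.03,-0.02],[0,0,0],0],
    [[-0.06,-0.06,-0.04],[0,0,0],0],
    [[-0.09,-0.09,-0.05],[0,0,0],0],
    [[-0.12,-0.12,-0.05],[0,0,0],0],
    [[-0.15,-0.15,-0.05],[0,0,0],0]
  ]
}}

```text
time: 19.75
tool_pos: [0.5165, -0.1709, 0.2717]
tool_rot: [3.14, 0.001, 1.477]
contact_force: [1.0, -0.9, 0.4]
opening: 0.0005
grip_force: 0.0
```

```bash
python3 -c "
from h import *
print(robot.observe()['tool_pos'])
a=robot.read_camera('side')[80:240,220:400];b=robot.read_camera('top')[130:290,90:300]
f=lambda a:cv2.resize(cv2.convertScaleAbs(a[:,:,::-1],alpha=1.5),None,fx=2,fy=2,interpolation=cv2.INTER_CUBIC)
cv2.imwrite('pics/e.png',np.hstack([f(a),f(b)]))"
```

```text
[ 0.51654581 -0.17088861  0.2717494 ]
```

View pics/e.png

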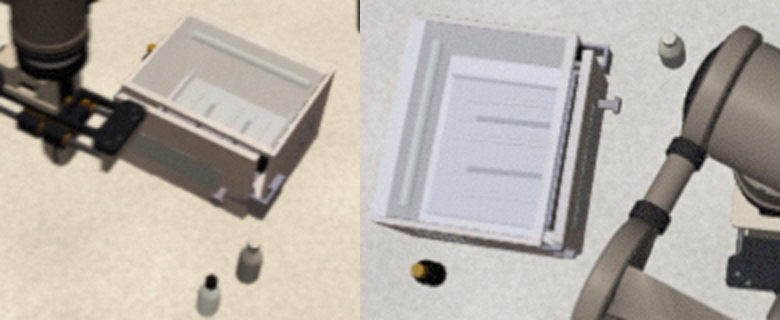

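The door is shut: its outer edge runs parallel to the cabinet front, and all the bottles are where they were. On backing off, the push fell to 0 N at a finger position where the unlatched door had pushed back with about 5–7 N. So the latch holds.

```bash
python3 -c "
from cell import robot
print(robot.hand_in())"
```

```text
the job is handed in; nothing more can be done
None
```

The tray is fully home and the door is shut and latched, handed in at about 20 s; measured push readings stayed under 14 N, and the last picture shows the three polish bottles undisturbed (the jar, cup, buffer and brush were outside that crop, and the arm never went near them).

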